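# Put the table condiments back on their own coasters

## Task

On the breakfast table the salt shaker, the spice jar, the pepper mill and the match box have each been put on another one's wooden coaster. Put them right: the salt shaker on the round coaster, the spice jar on the six-sided one, the pepper mill on the square one and the match box on the oblong one, each standing as it does now in the middle of its coaster; the empty cross-shaped trivet is free for parking a thing on the way. Never tip any of them over, and leave the empty drinking glass standing where it is.

Things in the scene. Friction and masses are not known exactly. Their poses are not given: they have to be found in the camera images.
- salt_shaker: Clear round salt shaker with a light grey domed cap, 44 mm diameter over the lower 70 mm, cap 34 mm diameter above that, 90 mm high, about 0.1 kg. Origin: centre of its underside; z up. It starts upright on a wrong coaster.
- spice_jar: Round spice jar with a red cap and a printed label, 42 mm diameter, cap 45 mm diameter from 85 to 106 mm up, 106 mm high, about 0.11 kg. Origin: centre of its underside; z up. It starts upright on a wrong coaster.
- pepper_mill: Brown turned-wood pepper mill, 170 mm high, about 0.18 kg: foot 58 mm diameter, round head about 49 mm diameter from 123 to 159 mm up (widest at about 140 mm), small metal knob on top. Origin: centre of its underside; z up. It starts upright on a wrong coaster. It is the tallest of the task's things.
- match_box: Small closed match box with a red top lying flat, 37 mm (its x) by 56 mm (its y) by 16 mm high (z up), about 0.025 kg; the drawer does not move. Origin: centre of its underside. It starts on a wrong coaster.
- round_coaster: Round wooden coaster, 100 mm diameter, 10 mm thick, flat top without rim, fixed to the table. Origin: centre of its underside at table height, so its top is 10 mm above its origin. All four coasters and the trivet are of the same wood. Home of the salt shaker.
- hex_coaster: Six-sided (regular hexagon) wooden coaster, 92 mm across flats, 10 mm thick, flat top, fixed. Origin: centre of its underside, top 10 mm above. Home of the spice jar.
- square_coaster: Square wooden coaster, 84 by 84 mm, 10 mm thick, flat top, fixed. Origin: centre of its underside, top 10 mm above. Home of the pepper mill.
- oblong_coaster: Oblong (rectangular) wooden coaster, 62 mm (its x) by 110 mm (its y), 10 mm thick, flat top, fixed. Origin: centre of its underside, top 10 mm above. Home of the match box.
- cross_trivet: Cross-shaped (plus sign) wooden trivet, two 108 mm by 46 mm bars, 10 mm thick, flat top, fixed, empty at the start: the free spot for parking. Origin: centre of its underside, top 10 mm above.
- tumbler: Empty clear drinking glass, 81 mm diameter, 91 mm high, standing on the table cloth to the left of the coasters. Origin: centre of its underside; z up. Not to be moved. Also about: a white cup 56 mm high at the far right; a tin 58 mm, a fork and a candle jar 83 mm high nearer the robot; a bowl, a fruit basket and a 300 mm high kitchen roll off to the left.
There are look-alikes about, which are no part of the job. What is shaped like the salt_shaker but purple is not meant.

How it is judged:
At the end, for the whole second after the job is handed in: Salt shaker on the round, spice jar on the hexagonal, pepper mill on the square and match box on the oblong coaster: each resting upright (within 0.1 rad) on the coaster's top, its axis or middle within 15 mm of the coaster's centre, at rest and released (horizontal distance between salt_shaker and round_coaster below 0.015 m and z of salt_shaker in the frame of round_coaster between 0.006 and 0.015 m and angle between each of salt_shaker, spice_jar, pepper_mill, match_box's own z axis and vertical below 0.1 rad and linear speed of each of salt_shaker, spice_jar, pepper_mill, match_box below 0.02 m/s and horizontal distance between spice_jar and hex_coaster below 0.015 m and z of spice_jar in the frame of hex_coaster between 0.006 and 0.015 m and horizontal distance between pepper_mill and square_coaster below 0.015 m and z of pepper_mill in the frame of square_coaster between 0.006 and 0.015 m and horizontal distance between match_box and oblong_coaster below 0.015 m and z of match_box in the frame of oblong_coaster between 0.006 and 0.015 m); the robot touches nothing.
It fails at once if the salt shaker, spice jar, pepper mill or match box is tipped over (tilt above 0.8 rad) (angle between any of salt_shaker, spice_jar, pepper_mill, match_box's own z axis and vertical above 0.8 rad).
It fails at once if the drinking glass is shifted by more than 30 mm or tipped (distance of tumbler from where it was at the start of the episode above 0.03 m or angle between tumbler's own z axis and vertical above 0.3 rad).
It also fails if it takes over 136 s, if anything falls off the work surface, if the arm or the gripper's body presses on something with over 40 N, if the wrist force passes 120 N, or if a joint passes its speed limit or range.

## Robot

A 6-joint arm with a two-finger parallel gripper is mounted at the origin on the work surface; the furniture and walls round the work are solid. World frame = base frame: x ahead of the robot, y to its left, z up, the work surface at z = 0. Lengths are in m, angles in rad, forces in N, time in s.
With the tool pointing down it reaches from about 0.25 to 0.775 m from the base axis. Payload 4 kg.
Tool frame: the origin (TCP) lies at the very end of the fingers, on their centre line; the grasp point (between the pads) lies 19 mm behind it (robot.hold_point_z is the distance from the TCP to the grasp point, in m); z points along the fingers, y is the line along which they close (so a half turn about z gives the same grasp; the last joint's range is limited). The gripper opens to 94 mm and grips with 3 to 60 N. Pads are 16 mm wide; open, the fingers measure 119 mm over their backs; the gripper's body (75 mm by 177 mm) begins 78 mm behind the grasp point.
Start: joints at [-1.255, 0.087, 1.371, -0, 1.684, -0.103], TCP at [0.224, -0.502, 0.206] pointing down, gripper open.
Joint ranges: [-3.1, 3.1], [-0.76, 2.03], [0.27, 2.55], [-1.08, 4.22], [0.17, 2.65], [-2.57, 2.57]. Speed limits (rad/s): [2.79, 2.79, 3.14, 3.14, 3.14, 3.14].

## Interface

Orientations are given as [roll, pitch, yaw] about the fixed x, y, z axes, in that order (R = Rz(yaw) Ry(pitch) Rx(roll)).
In Python, from bench import robot gives the robot as it stands.
- The arm moves only by the tool carry_out, never from a script. Its argument "steps" is a list of rows, each a list of 3 entries, a list of its own where there are three numbers: the shift along the tool's x, y, z in m, then the turn about the tool's z in units of 10 degrees (1.0 is 10 degrees), then the closure, from -1 (fully open) to 1 (shut). In form: [[[tx, ty, tz], roll, jaw], ...]. A call has 1 to 10 rows; each row is the pose to reach, as a shift and turn from the pose commanded when the call began, along the tool's axes at that moment; what a row does not reach only later rows make up. A row lasts 1/8 s, in which the tool goes at most 62.5 mm and 10.7 degrees, less where a joint would pass 70% of its speed; a pose out of reach is approached as far as the arm can. A call with a gripper value outside its range is refused whole. The fingers move at their own pace and stop on an object; the grip force is fixed at half the most. Time passes only in rows, so rows that repeat a pose let the fingers close. It gives the time, the measured TCP pose, the force, the opening and the grip force at its end, in the units of the state.
- robot.get_obs(): the state, without advancing time (a new reading comes with each control period).
- robot.snapshot(name): name is "scene" or "top" or "wrist"; returns a dict with "image" (384x512x3 uint8, red, green, blue), "z_map" (384x512 float32, m along the optical axis (not along the pixel's ray), 0 where there is no reading), "mtx" (3x3 intrinsics, pixels), "R" (3x3) and "t" (3): a world point X has camera coordinates R X + t. Camera axes: x right, y down, z forward; pixel columns grow to the right and rows downward; lengths in m; the calibration is good to about 2 mm. A picture is of the moment at which its call begins.
- robot.close_job(): hands the job in; it is judged then, once.
The state is a dict: "time": time; "joint_positions": joint angles; "qvel": joint speeds; "joint_torque": joint torques, N m; "tool_pos": TCP position; "ee_rot": TCP orientation; "wrist_force": force on the tool from outside, world axes, zero at the start; "wrist_torque": the same for the moment, N m; "width": finger opening in m; "finger_force": force on a finger pad.
Only numpy, scipy, OpenCV 4.12 (cv2) and the standard library are available. Lean on these libraries where they do the work, as an engineer would, in place of code of your own. Each camera call takes 0.05 s, during which the arm holds its last target. There are 200 camera calls.

## Working session

There is one attempt and no reset: what is moved stays moved. The work goes in short steps, Python scripts to look and compute and a tool call to move; the robot and the scene stay as the last step left them, time stands still between calls to the robot, and variables do not carry over. Pictures are saved under pics/ and viewed, at most 14 in all, crops included, and the job is handed in when it is done.

Besides the shell and the picture viewer there is one more tool, called as a command line: name --argument value ..., lists and objects as JSON in quotes. carry_out: Moves the arm, as the interface text tells. Its arguments: {"type":"object","properties":{"steps":{"type":"array","items":{"type":"array"}}},"required":["steps"]}

```bash
ls; mkdir -p pics
cat > h.py <<'E'
import numpy as np, cv2
from bench import robot
def snap(n):
    s=robot.snapshot(n); np.savez(f'pics/{n}.npz',**{k:np.asarray(v) for k,v in s.items()}); return s
def pts(s):
    z=s['z_map']; h,w=z.shape; u,v=np.meshgrid(np.arange(w),np.arange(h)); K=s['mtx']
    c=np.stack([(u-K[0,2])/K[0,0]*z,(v-K[1,2])/K[1,1]*z,z],-1)
    return (c-s['t'])@s['R']
def ray(s,u,v,h):
    d=s['R'].T@np.linalg.inv(s['mtx'])@[u,v,1.]; o=-s['R'].T@s['t']
    return o+d*(h-o[2])/d[2]
def proj(s,X):
    c=s['mtx']@(s['R']@np.asarray(X,float)+s['t']); return c[:2]/c[2]
E
python3 - <<'E'
from h import *
for n in('top','scene'):
    s=snap(n); im=cv2.cvtColor(s['image'],cv2.COLOR_RGB2BGR)
    cv2.imwrite(f'pics/{n}0.png',cv2.resize(im,(800,600)))
    print(n,s['mtx'].round(1).tolist(),(-s['R'].T@s['t']).round(3),s['R'].round(2).tolist())
print(robot.get_obs())
E
```

```text
pics
top [[371.6, 0.0, 259.5], [0.0, 371.6, 193.1], [0.0, 0.0, 1.0]] [0.412 0.155 0.885] [[0.02, -1.0, -0.01], [-1.0, -0.02, -0.05], [0.05, 0.02, -1.0]]
scene [[497.4, 0.0, 255.9], [0.0, 497.4, 199.3], [0.0, 0.0, 1.0]] [-0.368  0.811  0.729] [[-0.61, -0.79, 0.01], [-0.43, 0.32, -0.84], [0.67, -0.52, -0.54]]
{'time': 0.1, 'joint_positions': array([-1.25509561e+00,  8.79219913e-02,  1.37206320e+00, -3.15169568e-05,
        1.68357376e+00, -1.03134508e-01]), 'qvel': array([-5.38710386e-04, -1.35114568e-03, -4.70550069e-03,  9.35206266e-06,
       -1.22751074e-03, -5.86269020e-04]), 'joint_torque': array([ 1.89528953e-03, -3.41253090e+01, -3.03301299e+01,  7.18237599e-02,
        3.03916179e-02, -1.00293169e-04]), 'tool_pos': array([ 0.22350436, -0.50202338,  0.2044191 ]), 'ee_rot': array([-3.13963358e+00, -1.71276202e-04,  4.18831540e-01]), 'wrist_force': array([-0.10179021, -0.60989901, -0.0837713 ]), 'wrist_torque': array([-0.00294669, -0.01414284, -0.03619983]), 'finger_force': 0.0, 'width': 0.09415882134564425}
```

View pics/top0.png

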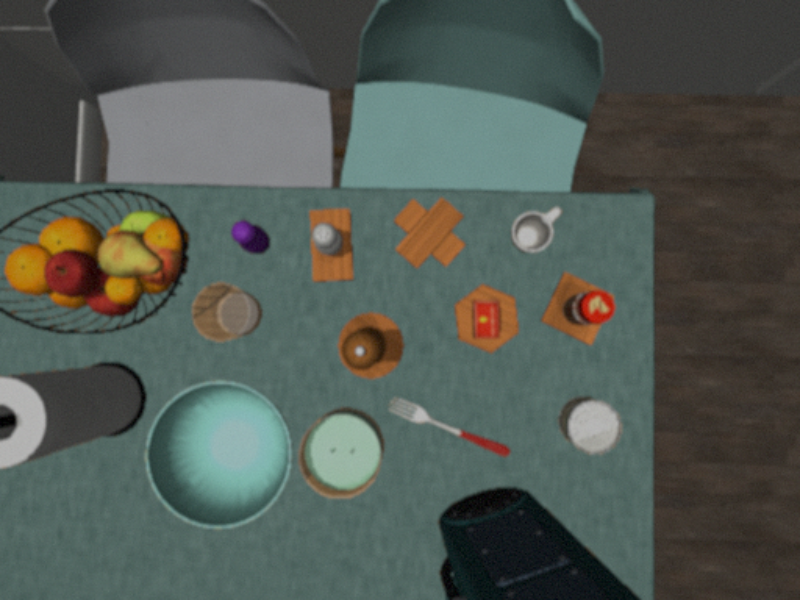

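View pics/scene0.png

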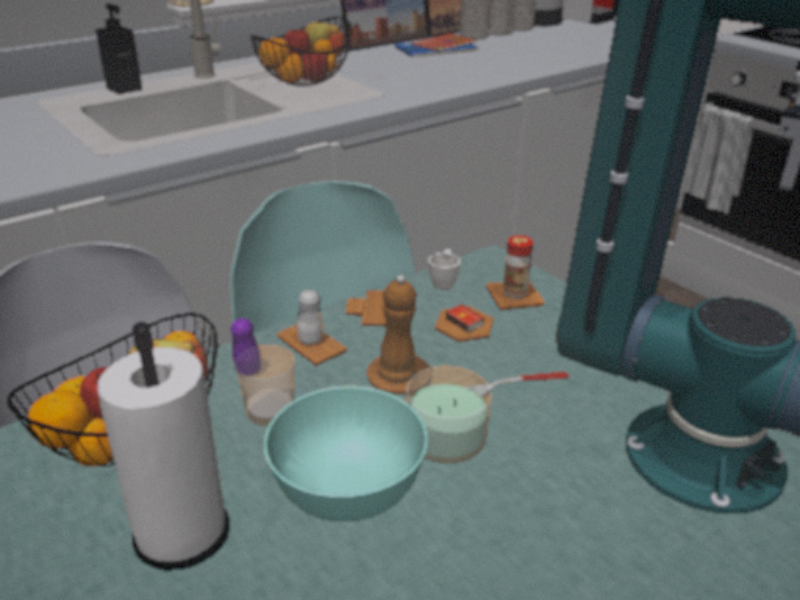

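Top view (800×600 pixels): salt on the oblong coaster (328,238), pepper mill on the round one (362,348), match box on the hexagon (487,320), spice jar on the square (590,306), empty cross (430,232), tumbler (228,312). Candidates for the salt: the grey-capped shaker (328,238), the purple look-alike (250,236), which is excluded, and the white cup (532,232), also excluded. Each of the other three has no rival on a coaster.

Run:
```python
from h import *
L=lambda n:dict(np.load(f'pics/{n}.npz'))
T,S=L('top'),L('scene')
for s,n in((T,'top'),(S,'scene')):
    P=pts(s); hsv=cv2.cvtColor(s['image'],cv2.COLOR_RGB2HSV)
    m=cv2.inRange(hsv,(4,90,60),(18,255,255)); 
    ok=(s['z_map']>0)&(P[...,0]>.2)&(P[...,0]<.85)&(P[...,1]>-.35)&(P[...,1]<.35)
    # coasters: wood pixels at 5..15 mm height
    cm=((m>0)&ok&(P[...,2]>.002)&(P[...,2]<.018)).astype(np.uint8)
    k,lab,st,c=cv2.connectedComponentsWithStats(cm)
    print(n,'cloth z',np.median(P[ok&(hsv[...,0]>70)&(hsv[...,0]<100)&(abs(P[...,2])<.02)][:,2]).round(4))
    for i in range(1,k):
        if st[i,4]<100: continue
        q=P[lab==i]; r=cv2.minAreaRect((q[:,:2]*1000).astype(np.float32))
        print(' coaster',st[i].tolist(),'z',np.median(q[:,2]).round(4),'rect',np.round(r[0],1),np.round(r[1],1),round(r[2],1),'circ',np.round(cv2.minEnclosingCircle((q[:,:2]*1000).astype(np.float32)),1) if 0 else [np.round(v,1) for v in cv2.minEnclosingCircle((q[:,:2]*1000).astype(np.float32))])
    # tall things
    tm=(ok&(P[...,2]>.022)).astype(np.uint8)
    k,lab,st,c=cv2.connectedComponentsWithStats(tm)
    for i in range(1,k):
        if st[i,4]<60: continue
        q=P[lab==i]; t=q[q[:,2]>np.percentile(q[:,2],60)]
        print(' tall',st[i].tolist(),'zmax',np.percentile(q[:,2],98).round(3),'upper mean',t.mean(0).round(3),'ext',np.ptp(t[:,:2],axis=0).round(3))
```

```text
top cloth z 0.0003
 coaster [252, 127, 46, 44, 1338] z 0.0088 rect [564. 136.] [101.4 104.4] 4.5 circ [array([563.7, 136. ]), np.float64(56.5)]
 coaster [198, 134, 28, 46, 846] z 0.0087 rect [542.2 285. ] [110.2  62.3] 4.2 circ [array([542. , 284.4]), np.float64(60.9)]
 coaster [347, 174, 40, 47, 717] z 0.0092 rect [453.9 -90.3] [84.1 85. ] 64.5 circ [array([453.8, -89.8]), np.float64(57.3)]
 coaster [291, 182, 41, 44, 902] z 0.0092 rect [435.4  47.2] [101.6  90.9] 68.3 circ [array([435.9,  47.5]), np.float64(51.7)]
 coaster [216, 200, 42, 43, 757] z 0.0089 rect [390.4 221.1] [96.2 97.3] 79.6 circ [array([390. , 220.7]), np.float64(49.5)]
 tall [327, 133, 33, 29, 381] zmax 0.056 upper mean [ 0.563 -0.016  0.054] ext [0.063 0.063]
 tall [200, 143, 20, 21, 323] zmax 0.099 upper mean [0.543 0.283 0.096] ext [0.026 0.028]
 tall [361, 186, 33, 23, 590] zmax 0.118 upper mean [ 0.451 -0.087  0.116] ext [0.042 0.041]
 tall [303, 193, 17, 24, 396] zmax 0.029 upper mean [0.434 0.049 0.027] ext [0.053 0.038]
 tall [219, 210, 28, 27, 580] zmax 0.178 upper mean [0.388 0.222 0.168] ext [0.033 0.03
[... 865 characters left out ...]
6, 291.4]), np.float64(58.6)]
 coaster [235, 229, 27, 23, 240] z 0.0099 rect [389.9 250.4] [91.  48.2] 2.8 circ [array([390.4, 239.2]), np.float64(47.3)]
 tall [321, 151, 20, 37, 595] zmax 0.117 upper mean [ 0.445 -0.076  0.107] ext [0.046 0.048]
 tall [274, 160, 20, 21, 338] zmax 0.055 upper mean [ 0.561 -0.009  0.051] ext [0.061 0.068]
 tall [242, 176, 25, 66, 1218] zmax 0.17 upper mean [0.378 0.235 0.149] ext [0.041 0.046]
 tall [189, 186, 18, 33, 460] zmax 0.099 upper mean [0.537 0.291 0.086] ext [0.032 0.037]
 tall [285, 195, 25, 15, 187] zmax 0.029 upper mean [0.433 0.054 0.027] ext [0.055 0.04 ]
 tall [232, 234, 82, 62, 2757] zmax 0.088 upper mean [0.257 0.289 0.076] ext [0.107 0.15 ]
```

Run:
```python
from h import *
im=cv2.imread('pics/top0.png'); 
s=dict(np.load('pics/top.npz')); b=cv2.cvtColor(s['image'],cv2.COLOR_RGB2BGR)[120:250,185:405]
cv2.imwrite('pics/crop1.png',cv2.resize(b,(800,473),interpolation=cv2.INTER_CUBIC))
```

```text
(no output)
```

View pics/crop1.png

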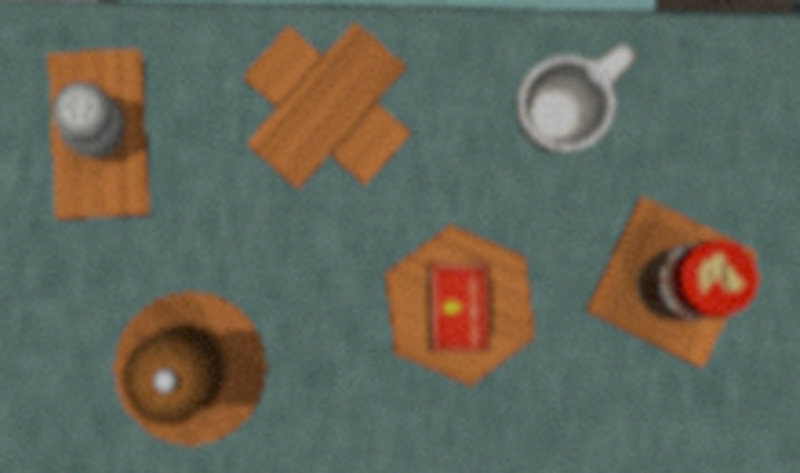

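The crop confirms the grey-capped shaker on the oblong coaster at crop pixel (85,115), with the match box at (460,308), jar cap (718,278) and mill knob (165,380). All are where expected, and heights agree across both views: coaster tops about 9 mm, salt 99, jar 117, mill 178, box 28. I'll park the salt on the cross first.

```bash
cat >> h.py <<'E'
def go(x,y,z,yaw=None):
    o=robot.get_obs(); p=o['tool_pos']; w=o['ee_rot'][2]; d=np.array([x,y,z])-p; c,s=np.cos(w),np.sin(w)
    t=[c*d[0]+s*d[1], s*d[0]-c*d[1], -d[2]]
    print('at',p.round(4),'yaw',round(w,3),'shift',np.round(t,4),'dist',np.linalg.norm(d).round(3),'roll',None if yaw is None else round(-np.degrees((yaw-w+np.pi/2)%np.pi-np.pi/2)/10,2))
E
python3 - <<'E'
from h import *
go(.543,.284,.25)
s=dict(np.load('pics/top.npz')); P=pts(s)
for n,m in (('match',(P[...,2]>.022)&(P[...,2]<.034)&(abs(P[...,0]-.435)<.045)&(abs(P[...,1]-.048)<.04)),('tumbler/decoy',(P[...,2]>.04)&(P[...,0]>.35)&(P[...,0]<.7)&(P[...,1]>.33)&(P[...,1]<.5))):
    q=(P[m][:,:2]*1000).astype(np.float32); print(n,cv2.minAreaRect(q),len(q))
E
```

```text
at [ 0.2235 -0.502   0.2044] yaw 0.419 shift [ 0.6116 -0.5881 -0.0456] dist 0.85 roll None
match ((432.47015380859375, 48.99053192138672), (53.30571746826172, 37.2250862121582), 1.3816025257110596) 396
tumbler/decoy ((484.32470703125, 441.2792053222656), (120.57620239257812, 181.5581817626953), 88.45027160644531) 1650
```

carry_out --steps '[[[0,0,-0.046],0,-1],[[0.612,-0.588,-0.046],0,-1],[[0.612,-0.588,-0.046],0,-1],[[0.612,-0.588,-0.046],0,-1],[[0.612,-0.588,-0.046],0,-1],[[0.612,-0.588,-0.046],0,-1],[[0.612,-0.588,-0.046],0,-1],[[0.612,-0.588,-0.046],0,-1],[[0.612,-0.588,-0.046],0,-1],[[0.612,-0.588,-0.046],0,-1]]'

```text
time: 1.35
tool_pos: [0.4359, 0.0206, 0.2512]
ee_rot: [3.141, 0.0, 0.419]
wrist_force: [0.4, -0.9, 0.3]
width: 0.0942
finger_force: 0.0
```

```bash
python3 -c "
from h import *
go(.543,.284,.25)"
```

```text
at [0.4359 0.0206 0.2512] yaw 0.419 shift [ 0.205  -0.1971  0.0012] dist 0.284 roll None
```

carry_out --steps '[[[0.205,-0.197,0],0,-1],[[0.205,-0.197,0],0,-1],[[0.205,-0.197,0],0,-1],[[0.205,-0.197,0],0,-1],[[0.205,-0.197,0],0,-1],[[0.205,-0.197,0],0,-1],[[0.205,-0.197,0],0,-1]]'

```text
time: 2.22
tool_pos: [0.5426, 0.2812, 0.2509]
ee_rot: [3.141, 0.001, 0.419]
wrist_force: [-0.0, -1.0, 0.5]
width: 0.0939
finger_force: 0.0
```

Run:
```python
from h import *
go(.543,.284,.046)
s=snap('wrist'); cv2.imwrite('pics/w1.png',cv2.cvtColor(s['image'],cv2.COLOR_RGB2BGR))
P=pts(s); m=(P[...,2]>.085)&(P[...,2]<.11)&(abs(P[...,0]-.543)<.04)&(abs(P[...,1]-.284)<.04)
q=P[m]; print(len(q), q.mean(0) if len(q) else 0, np.percentile(q,[2,98],axis=0))
```

```text
at [0.5426 0.2812 0.2509] yaw 0.419 shift [ 0.0015 -0.0024  0.2049] dist 0.205 roll None
699 [0.5467465  0.2840308  0.09516393] [[0.53061353 0.26848978 0.08782849]
 [0.56065332 0.29864846 0.09996077]]
```

View pics/w1.png

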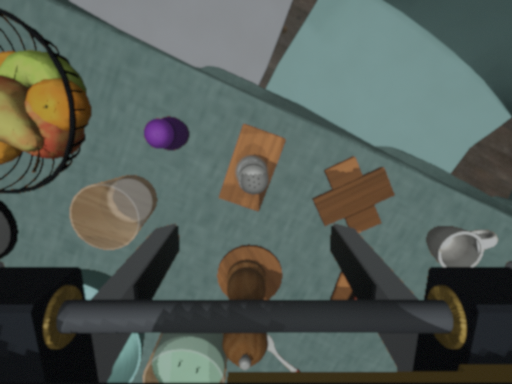

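The wrist picture shows the shaker at (253,173) on the oblong coaster, clear of the tumbler (115,213) and the purple decoy (167,133). I'll descend and grip.

carry_out --steps '[[[0.003,-0.002,0.05],0,-1],[[0.003,-0.002,0.1],0,-1],[[0.003,-0.002,0.15],0,-1],[[0.003,-0.002,0.18],0,-1],[[0.003,-0.002,0.205],0,-1],[[0.003,-0.002,0.205],0,1],[[0.003,-0.002,0.205],0,1],[[0.003,-0.002,0.205],0,1],[[0.003,-0.002,0.205],0,1],[[0.003,-0.002,0.205],0,1]]'

```text
time: 3.52
tool_pos: [0.5452, 0.285, 0.0471]
ee_rot: [3.141, -0.001, 0.419]
wrist_force: [0.9, -0.3, 1.3]
width: 0.0472
finger_force: 0.0
```

```bash
python3 -c "
from h import *
print(robot.get_obs()['width'],robot.get_obs()['finger_force'])
go(.564,.136,.20)"
```

```text
0.04719112306231893 0.0
at [0.5452 0.285  0.0471] yaw 0.419 shift [-0.0434  0.1438 -0.1529] dist 0.214 roll None
```

Still closing; one more wait, then lift a bit.

carry_out --steps '[[[0,0,0],0,1],[[0,0,0],0,1],[[0,0,0],0,1],[[0,0,-0.02],0,1],[[0,0,-0.05],0,1],[[0,0,-0.07],0,1]]'

```text
time: 4.28
tool_pos: [0.5451, 0.2845, 0.1172]
ee_rot: [3.141, -0.0, 0.419]
wrist_force: [-0.0, -0.3, -2.0]
width: 0.039
finger_force: 29.5
```

```bash
python3 -c "
from h import *
go(.564,.136,.048)"
```

```text
at [0.5451 0.2845 0.1172] yaw 0.419 shift [-0.0431  0.1434  0.0692] dist 0.165 roll None
```

carry_out --steps '[[[-0.01,0.035,0],0,1],[[-0.022,0.075,0],0,1],[[-0.034,0.115,0],0,1],[[-0.043,0.1435,0],0,1],[[-0.043,0.1435,0],0,1],[[-0.043,0.1435,0.03],0,1],[[-0.043,0.1435,0.055],0,1],[[-0.043,0.1435,0.066],0,1],[[-0.043,0.1435,0.066],0,1],[[-0.043,0.1435,0.066],0,1]]'

```text
time: 5.52
tool_pos: [0.5648, 0.1367, 0.0517]
ee_rot: [3.141, -0.002, 0.419]
wrist_force: [-0.6, -0.7, -0.5]
width: 0.0391
finger_force: 29.5
```

Run:
```python
from h import *
go(.564,.136,.048)
s=snap('scene'); cv2.imwrite('pics/s1.png',cv2.resize(cv2.cvtColor(s['image'],cv2.COLOR_RGB2BGR)[130:270,160:350],(760,560),interpolation=cv2.INTER_CUBIC))
```

```text
at [0.5648 0.1367 0.0517] yaw 0.419 shift [-0.001   0.0004  0.0037] dist 0.004 roll None
```

View pics/s1.png

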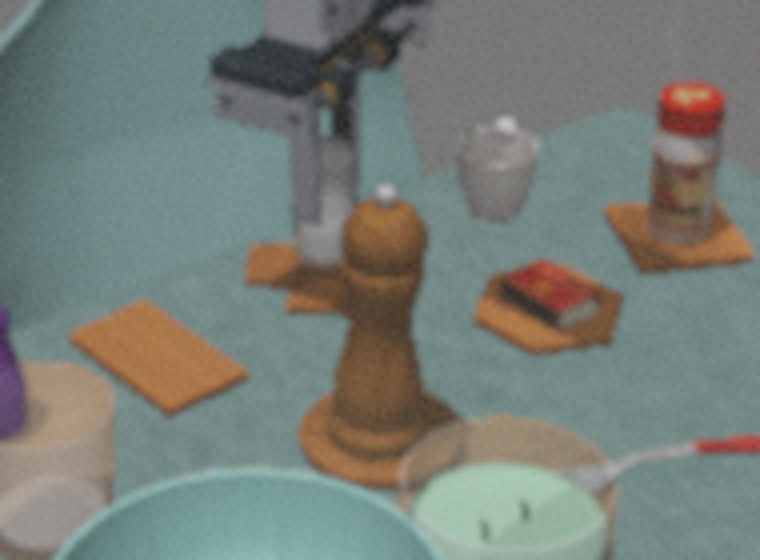

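The shaker is upright between the fingers over the cross, at (325,215). I'll lower the last 4 mm, release and rise.

carry_out --steps '[[[0,0,0.004],0,1],[[0,0,0.004],0,1],[[0,0,0.004],0,-1],[[0,0,0.004],0,-1],[[0,0,0.004],0,-1],[[0,0,0.004],0,-1],[[0,0,-0.04],0,-1],[[0,0,-0.09],0,-1],[[0,0,-0.14],0,-1]]'

```text
time: 6.7
tool_pos: [0.5637, 0.1363, 0.1918]
ee_rot: [-3.142, 0.0, 0.419]
wrist_force: [0.2, -1.0, -0.5]
width: 0.0939
finger_force: 0.0
```

```bash
cat >> h.py <<'E'
def things(n='top'):
    s=snap(n); P=pts(s); ok=(s['z_map']>0)&(P[...,0]>.33)&(P[...,0]<.7)&(P[...,1]>-.25)&(P[...,1]<.35)&(P[...,2]<.19)
    k,lab,st,c=cv2.connectedComponentsWithStats((ok&(P[...,2]>.022)).astype(np.uint8))
    for i in range(1,k):
        if st[i,4]<60: continue
        q=P[lab==i]; t=q[q[:,2]>np.percentile(q[:,2],60)]; r=cv2.minAreaRect((t[:,:2]*1000).astype(np.float32))
        print('thing zmax',np.percentile(q[:,2],98).round(3),'mean',t.mean(0).round(3),'rect',[np.round(v,1) for v in r])
E
python3 -c "
from h import *
things(); go(.433,.049,.19,0.024)"
```

```text
thing zmax 0.099 mean [0.561 0.132 0.096] rect [array([560.7, 131.8]), array([21.9, 28. ]), np.float64(27.8)]
thing zmax 0.056 mean [0.558 0.012 0.054] rect [array([558.3,  10.6]), array([48. , 12.6]), np.float64(2.9)]
thing zmax 0.118 mean [ 0.451 -0.09   0.117] rect [array([451.4, -88.2]), array([38.9, 34.9]), np.float64(20.2)]
thing zmax 0.029 mean [0.448 0.05  0.027] rect [array([447.3,  49.7]), array([23.1, 36.6]), np.float64(1.5)]
thing zmax 0.178 mean [0.387 0.222 0.167] rect [array([387.5, 222.6]), array([34.3, 33.7]), np.float64(19.7)]
at [0.5672 0.1368 0.2008] yaw 0.419 shift [-0.1583  0.0256  0.0108] dist 0.161 roll 2.26
```

carry_out --steps '[[[-0.157,0.026,0],2.26,-1],[[-0.157,0.026,0],2.26,-1],[[-0.157,0.026,0],2.26,-1],[[-0.157,0.026,0.05],2.26,-1],[[-0.157,0.026,0.1],2.26,-1],[[-0.157,0.026,0.11],2.26,-1],[[-0.157,0.026,0.11],2.26,-1]]'

```text
time: 7.62
tool_pos: [0.4313, 0.0487, 0.0809]
ee_rot: [3.141, 0.0, 0.024]
wrist_force: [0.3, -0.4, 0.1]
width: 0.0939
finger_force: 0.0
```

Run:
```python
from h import *
go(.434,.049,.013,0.024)
s=snap('wrist'); P=pts(s); m=(P[...,2]>.022)&(P[...,2]<.034)&(abs(P[...,0]-.435)<.045)&(abs(P[...,1]-.048)<.04)
print(cv2.minAreaRect((P[m][:,:2]*1000).astype(np.float32)),m.sum())
```

```text
at [0.4313 0.0487 0.0809] yaw 0.024 shift [ 0.0027 -0.0002  0.0679] dist 0.068 roll 0.0
((433.9621276855469, 49.725860595703125), (56.488037109375, 37.09113311767578), 2.3422293663024902) 3163
```

carry_out --steps '[[[0.002,-0.001,0.03],0,-1],[[0.002,-0.001,0.05],0,-1],[[0.002,-0.001,0.06],0,-1],[[0.002,-0.001,0.067],0,-1],[[0.002,-0.001,0.067],0,-1],[[0.002,-0.001,0.067],0,1],[[0.002,-0.001,0.067],0,1],[[0.002,-0.001,0.067],0,1],[[0.002,-0.001,0.067],0,1],[[0.002,-0.001,0.067],0,1]]'

```text
time: 8.93
tool_pos: [0.4331, 0.0497, 0.0135]
ee_rot: [3.141, -0.0, 0.024]
wrist_force: [-0.6, 0.1, 0.0]
width: 0.0475
finger_force: 0.0
```

carry_out --steps '[[[0,0,0],0,1],[[0,0,0],0,1],[[0,0,0],0,1],[[0,0,0],0,1],[[0,0,-0.03],0,1],[[0,0,-0.07],0,1],[[0,0,-0.11],0,1],[[0,0,-0.15],0,1],[[0,0,-0.16],0,1],[[0,0,-0.16],0,1]]'

```text
time: 10.18
tool_pos: [0.433, 0.0498, 0.1731]
ee_rot: [3.142, -0.0, 0.024]
wrist_force: [-0.3, -0.4, -0.8]
width: 0.0379
finger_force: 30.0
```

```bash
python3 -c "
from h import *
things(); go(.542,.285,.1745,0.073)"
```

```text
thing zmax 0.056 mean [ 0.578 -0.024  0.054] rect [array([576.9, -15.9]), array([60.3, 42. ]), np.float64(79.2)]
thing zmax 0.1 mean [0.563 0.133 0.096] rect [array([563.7, 133. ]), array([26. , 27.5]), np.float64(45.6)]
thing zmax 0.179 mean [0.387 0.223 0.167] rect [array([388.5, 223.2]), array([32.9, 33.2]), np.float64(1.4)]
at [0.4323 0.0497 0.1719] yaw 0.024 shift [ 0.1154 -0.2325 -0.0026] dist 0.26 roll -0.28
```

carry_out --steps '[[[0.02,-0.04,0],0,1],[[0.042,-0.085,0],-0.1,1],[[0.064,-0.13,0],-0.2,1],[[0.086,-0.175,0],-0.28,1],[[0.106,-0.215,0],-0.28,1],[[0.114,-0.2325,0],-0.28,1],[[0.114,-0.2325,0.04],-0.28,1],[[0.114,-0.2325,0.08],-0.28,1],[[0.114,-0.2325,0.12],-0.28,1],[[0.114,-0.2325,0.12],-0.28,1]]'

```text
time: 11.48
tool_pos: [0.5366, 0.283, 0.0464]
ee_rot: [3.137, 0.013, 0.073]
wrist_force: [-0.3, 0.1, 0.3]
width: 0.0376
finger_force: 30.0
```

```bash
python3 -c "
from h import *
go(.541,.285,.014,0.073)"
```

```text
at [0.5366 0.283  0.0464] yaw 0.073 shift [ 0.0045 -0.0017  0.0324] dist 0.033 roll 0.0
```

carry_out --steps '[[[0,0,0.0],0,1],[[0,0,0.02],0,1],[[0,0,0.032],0,1],[[0,0,0.038],0,1],[[0,0,0.0395],0,1],[[0,0,0.0395],0,1]]'

```text
time: 12.22
tool_pos: [0.5417, 0.2851, 0.0145]
ee_rot: [-3.141, -0.001, 0.073]
wrist_force: [0.3, 0.7, 0.9]
width: 0.0384
finger_force: 30.0
```

```bash
python3 -c "
from h import *
go(.541,.285,.014,0.073)"
```

```text
at [0.5417 0.2851 0.0145] yaw 0.073 shift [-0.0007  0.      0.0005] dist 0.001 roll 0.0
```

carry_out --steps '[[[0,0,0],0,-1],[[0,0,0],0,-1],[[0,0,0],0,-1],[[0,0,0],0,-1],[[0,0,-0.05],0,-1],[[0,0,-0.1],0,-1],[[0,0,-0.16],0,-1],[[0,0,-0.205],0,-1],[[0,0,-0.205],0,-1],[[0,0,-0.205],0,-1]]'

```text
time: 13.48
tool_pos: [0.5409, 0.2848, 0.2177]
ee_rot: [3.141, 0.002, 0.073]
wrist_force: [-0.0, 0.3, -1.2]
width: 0.0941
finger_force: 0.0
```

```bash
python3 -c "
from h import *
things('wrist'); go(.453,-.089,.2195,0.42)"
```

```text
thing zmax 0.1 mean [0.566 0.137 0.096] rect [array([564.9, 135.3]), array([31.1, 29.4]), np.float64(5.0)]
thing zmax 0.028 mean [0.544 0.284 0.027] rect [array([542.4, 284.7]), array([55.1, 36.5]), np.float64(4.8)]
thing zmax 0.056 mean [0.559 0.009 0.052] rect [array([556.8,   2.9]), array([58.3, 32.8]), np.float64(16.3)]
thing zmax 0.076 mean [0.409 0.228 0.065] rect [array([406. , 226.4]), array([19.3, 49. ]), np.float64(2.9)]
thing zmax 0.168 mean [0.4   0.225 0.164] rect [array([398.1, 224.4]), array([22.4, 41.5]), np.float64(3.3)]
at [0.5405 0.2846 0.2165] yaw 0.073 shift [-0.1146  0.3662 -0.003 ] dist 0.384 roll -1.99
```

carry_out --steps '[[[-0.115,0.366,0],-2,-1],[[-0.115,0.366,0],-2,-1],[[-0.115,0.366,0],-2,-1],[[-0.115,0.366,0],-2,-1],[[-0.115,0.366,0],-2,-1],[[-0.115,0.366,0],-2,-1],[[-0.115,0.366,0],-2,-1],[[-0.115,0.366,0],-2,-1],[[-0.115,0.366,0],-2,-1]]'

```text
time: 14.65
tool_pos: [0.4535, -0.087, 0.2181]
ee_rot: [-3.14, 0.001, 0.424]
wrist_force: [-0.5, -0.1, 0.0]
width: 0.0941
finger_force: 0.0
```

```bash
python3 -c "
from h import *
things('wrist'); go(.453,-.089,.051,0.42)"
```

```text
thing zmax 0.077 mean [0.552 0.124 0.065] rect [array([551.5, 126.8]), array([ 8.6, 30.8]), np.float64(32.1)]
thing zmax 0.056 mean [ 0.566 -0.015  0.055] rect [array([561.5, -15.5]), array([58.4, 68. ]), np.float64(5.6)]
thing zmax 0.043 mean [0.397 0.202 0.036] rect [array([395.4, 204. ]), array([37.8, 11.7]), np.float64(13.9)]
thing zmax 0.118 mean [ 0.452 -0.087  0.117] rect [array([452.2, -86.6]), array([42. , 41.6]), np.float64(37.3)]
at [ 0.4536 -0.0869  0.2184] yaw 0.425 shift [-0.0014  0.0016  0.1674] dist 0.167 roll 0.03
```

carry_out --steps '[[[-0.001,0,0.05],0,-1],[[-0.001,0,0.09],0,-1],[[-0.001,0,0.13],0,-1],[[-0.001,0,0.155],0,-1],[[-0.001,0,0.167],0,-1],[[-0.001,0,0.167],0,1],[[-0.001,0,0.167],0,1],[[-0.001,0,0.167],0,1],[[-0.001,0,0.167],0,1],[[-0.001,0,0.167],0,1]]'

```text
time: 15.95
tool_pos: [0.4526, -0.0889, 0.0524]
ee_rot: [3.141, -0.001, 0.422]
wrist_force: [0.5, 0.6, 1.3]
width: 0.0475
finger_force: 0.5
```

carry_out --steps '[[[0,0,0],0,1],[[0,0,0],0,1],[[0,0,0],0,1],[[0,0,-0.02],0,1],[[0,0,-0.05],0,1],[[0,0,-0.07],0,1],[[0,0,-0.07],0,1],[[0,0,-0.07],0,1]]'

```text
time: 16.95
tool_pos: [0.4518, -0.0888, 0.1206]
ee_rot: [-3.14, 0.002, 0.422]
wrist_force: [-0.0, 0.0, -0.8]
width: 0.0439
finger_force: 30.0
```

```bash
python3 -c "
from h import *
go(.4365,.0475,.051,0.42)"
```

```text
at [ 0.4518 -0.0888  0.1206] yaw 0.422 shift [ 0.0419 -0.1306  0.0696] dist 0.154 roll 0.01
```

carry_out --steps '[[[0.01,-0.03,0],0,1],[[0.022,-0.07,0],0,1],[[0.034,-0.105,0],0,1],[[0.041,-0.1305,0],0,1],[[0.041,-0.1305,0],0,1],[[0.041,-0.1305,0.03],0,1],[[0.041,-0.1305,0.055],0,1],[[0.041,-0.1305,0.066],0,1],[[0.041,-0.1305,0.069],0,1],[[0.041,-0.1305,0.069],0,1]]'

```text
time: 18.2
tool_pos: [0.437, 0.0466, 0.0535]
ee_rot: [3.141, -0.001, 0.422]
wrist_force: [0.4, 0.2, -0.4]
width: 0.0444
finger_force: 30.0
```

carry_out --steps '[[[0,0,0],0,1],[[0,0,0],0,-1],[[0,0,0],0,-1],[[0,0,0],0,-1],[[0,0,0],0,-1],[[0,0,-0.05],0,-1],[[0,0,-0.1],0,-1],[[0,0,-0.16],0,-1],[[0,0,-0.2],0,-1],[[0,0,-0.2],0,-1]]'

```text
time: 19.45
tool_pos: [0.4383, 0.0469, 0.2572]
ee_rot: [3.138, -0.008, 0.422]
wrist_force: [0.2, 0.8, -0.1]
width: 0.0941
finger_force: 0.0
```

```bash
python3 -c "
from h import *
things('wrist'); go(.388,.222,.26,0.42)"
```

```text
thing zmax 0.028 mean [0.537 0.283 0.027] rect [array([540. , 283.4]), array([50. , 37.3]), np.float64(5.0)]
thing zmax 0.1 mean [0.564 0.133 0.098] rect [array([564.5, 133.4]), array([26.6, 25.6]), np.float64(16.9)]
thing zmax 0.056 mean [ 0.565 -0.015  0.055] rect [array([565. , -11.9]), array([58.4, 67.2]), np.float64(76.4)]
thing zmax 0.179 mean [0.392 0.219 0.166] rect [array([389.9, 222.1]), array([43.7, 41.8]), np.float64(54.8)]
thing zmax 0.118 mean [0.438 0.046 0.117] rect [array([437.7,  46.8]), array([42.1, 41.1]), np.float64(69.0)]
at [0.4371 0.047  0.2544] yaw 0.422 shift [ 0.0269 -0.1798 -0.0056] dist 0.182 roll 0.01
```

carry_out --steps '[[[0.028,-0.18,0],0,-1],[[0.028,-0.18,0],0,-1],[[0.028,-0.18,0],0,-1],[[0.028,-0.18,0],0,-1],[[0.028,-0.18,0],0,-1],[[0.028,-0.18,0],0,-1]]'

```text
time: 20.25
tool_pos: [0.3885, 0.2213, 0.2521]
ee_rot: [3.141, 0.002, 0.42]
wrist_force: [0.3, -0.2, -0.1]
width: 0.0937
finger_force: 0.0
```

```bash
python3 -c "
from h import *
things('wrist'); go(.389,.222,.131,0.42)"
```

```text
thing zmax 0.028 mean [0.543 0.284 0.027] rect [array([542.5, 284.4]), array([56. , 36.7]), np.float64(4.8)]
thing zmax 0.1 mean [0.563 0.136 0.097] rect [array([563.7, 134.9]), array([29.9, 29.1]), np.float64(39.4)]
thing zmax 0.056 mean [ 0.56  -0.01   0.053] rect [array([559.5,  -9.2]), array([57.9, 56.4]), np.float64(39.7)]
thing zmax 0.179 mean [0.39  0.224 0.168] rect [array([388.9, 223.4]), array([35.2, 36.4]), np.float64(64.5)]
thing zmax 0.118 mean [0.438 0.047 0.117] rect [array([437.4,  46.7]), array([41.8, 42.9]), np.float64(29.0)]
at [0.3886 0.2213 0.2524] yaw 0.42 shift [ 0.0007 -0.0005  0.1214] dist 0.121 roll -0.0
```

carry_out --steps '[[[0.001,-0.001,0.04],0,-1],[[0.001,-0.001,0.08],0,-1],[[0.001,-0.001,0.11],0,-1],[[0.001,-0.001,0.122],0,-1],[[0.001,-0.001,0.122],0,-1],[[0.001,-0.001,0.122],0,1],[[0.001,-0.001,0.122],0,1],[[0.001,-0.001,0.122],0,1],[[0.001,-0.001,0.122],0,1],[[0.001,-0.001,0.122],0,1]]'

```text
time: 21.55
tool_pos: [0.3887, 0.2239, 0.131]
ee_rot: [3.141, -0.0, 0.422]
wrist_force: [0.5, -0.7, 1.2]
width: 0.0475
finger_force: 30.1
```

carry_out --steps '[[[0,0,0],0,1],[[0,0,0],0,1],[[0,0,-0.015],0,1],[[0,0,-0.04],0,1],[[0,0,-0.07],0,1],[[0,0,-0.1],0,1],[[0,0,-0.13],0,1],[[0,0,-0.145],0,1],[[0,0,-0.145],0,1],[[0,0,-0.145],0,1]]'

```text
time: 22.8
tool_pos: [0.3882, 0.2237, 0.2745]
ee_rot: [-3.142, 0.003, 0.422]
wrist_force: [-0.0, 0.9, -2.4]
width: 0.0471
finger_force: 30.3
```

Run:
```python
from h import *
go(.454,-.090,.27,0.42)
s=snap('scene'); cv2.imwrite('pics/s2.png',cv2.resize(cv2.cvtColor(s['image'],cv2.COLOR_RGB2BGR)[60:290,150:370],(570,596)))
```

```text
at [0.3882 0.2237 0.2745] yaw 0.422 shift [-0.0685  0.3131  0.0045] dist 0.321 roll 0.01
```

View pics/s2.png

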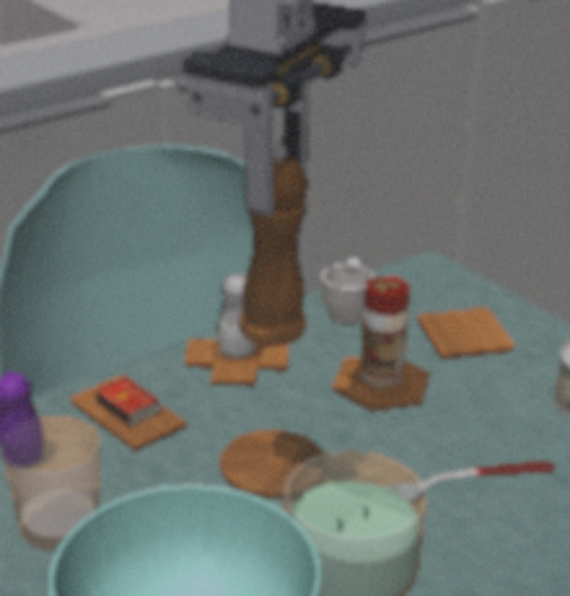

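The mill hangs upright in the jaws at (275,240), with its foot well above the jar. I'll carry it to the square coaster at (465,332).

carry_out --steps '[[[-0.004,0.02,0],0,1],[[-0.012,0.055,0],0,1],[[-0.021,0.095,0],0,1],[[-0.03,0.135,0],0,1],[[-0.038,0.175,0],0,1],[[-0.047,0.215,0],0,1],[[-0.056,0.255,0],0,1],[[-0.064,0.29,0],0,1],[[-0.068,0.313,0],0,1],[[-0.068,0.313,0],0,1]]'

```text
time: 24.1
tool_pos: [0.4545, -0.0905, 0.2742]
ee_rot: [-3.139, 0.003, 0.42]
wrist_force: [-0.3, 0.3, -1.0]
width: 0.0475
finger_force: 30.3
```

carry_out --steps '[[[0,0,0.02],0,1],[[0,0,0.05],0,1],[[0,0,0.08],0,1],[[0,0,0.11],0,1],[[0,0,0.13],0,1],[[0,0,0.138],0,1],[[0,0,0.143],0,1],[[0,0,0.143],0,1],[[0,0,0.143],0,1]]'

```text
time: 25.22
tool_pos: [0.4555, -0.0896, 0.1339]
ee_rot: [3.14, -0.001, 0.422]
wrist_force: [0.3, -0.2, -2.5]
width: 0.0472
finger_force: 30.3
```

Run:
```python
from h import *
go(.454,-.090,.131,0.42)
s=snap('scene'); cv2.imwrite('pics/s3.png',cv2.resize(cv2.cvtColor(s['image'],cv2.COLOR_RGB2BGR)[100:230,250:370],(552,598)))
```

```text
at [ 0.4555 -0.0896  0.1339] yaw 0.422 shift [-0.0016 -0.0002  0.0029] dist 0.003 roll 0.01
```

View pics/s3.png

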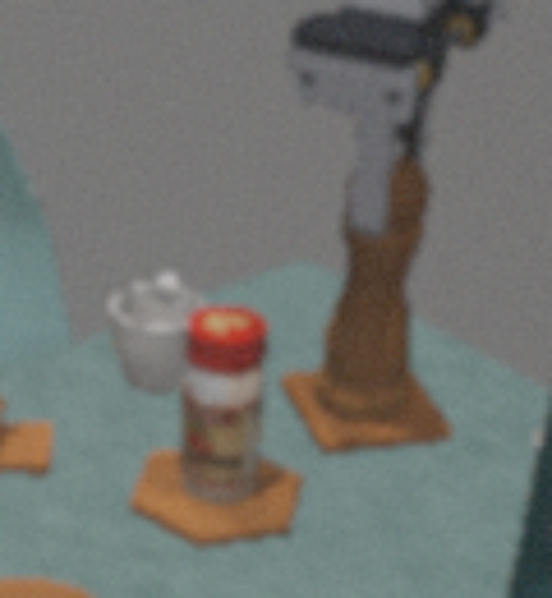

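The mill stands over the middle of the square coaster with its foot at (368,400), maybe leaning a degree or two. I'll lower 3 mm so it seats, then release.

carry_out --steps '[[[-0.001,0,0.002],0,1],[[-0.001,0,0.003],0,1],[[-0.001,0,0.003],0,1],[[-0.001,0,0.003],0,1]]'

```text
time: 25.78
tool_pos: [0.4545, -0.09, 0.1311]
ee_rot: [3.14, -0.001, 0.422]
wrist_force: [-1.1, 0.7, 5.2]
width: 0.0474
finger_force: 30.3
```

carry_out --steps '[[[0,0,0],0,-1],[[0,0,0],0,-1],[[0,0,0],0,-1],[[0,0,0],0,-1],[[0,0,-0.03],0,-1],[[0,0,-0.07],0,-1],[[0,0,-0.11],0,-1],[[0,0,-0.13],0,-1],[[0,0,-0.13],0,-1],[[0,0,-0.13],0,-1]]'

```text
time: 27.02
tool_pos: [0.4536, -0.0897, 0.2586]
ee_rot: [-3.14, 0.002, 0.422]
wrist_force: [0.2, 0.8, -0.0]
width: 0.094
finger_force: 0.0
```

```bash
python3 -c "
from h import *
things('wrist'); go(.565,.135,.26,0.42)"
```

```text
thing zmax 0.097 mean [0.556 0.124 0.086] rect [array([555.9, 127.1]), array([13. , 31.4]), np.float64(35.2)]
thing zmax 0.056 mean [ 0.565 -0.015  0.055] rect [array([561.6, -15.5]), array([58.5, 68. ]), np.float64(6.7)]
thing zmax 0.118 mean [0.438 0.046 0.117] rect [array([438. ,  46.2]), array([41.9, 41.7]), np.float64(58.4)]
thing zmax 0.179 mean [ 0.455 -0.09   0.168] rect [array([453.7, -90.9]), array([35.8, 36.1]), np.float64(53.3)]
at [ 0.4534 -0.0897  0.2582] yaw 0.422 shift [ 0.1938 -0.1592 -0.0018] dist 0.251 roll 0.01
```

Mill seated at (0.454, −0.091), on centre. Next, the salt from the trivet.

carry_out --steps '[[[0.194,-0.159,0],0,-1],[[0.194,-0.159,0],0,-1],[[0.194,-0.159,0],0,-1],[[0.194,-0.159,0],0,-1],[[0.194,-0.159,0],0,-1],[[0.194,-0.159,0],0,-1],[[0.194,-0.159,0],0,-1]]'

```text
time: 27.95
tool_pos: [0.5654, 0.1334, 0.2599]
ee_rot: [3.141, 0.0, 0.421]
wrist_force: [0.3, 0.6, 1.0]
width: 0.0939
finger_force: 0.0
```

```bash
python3 -c "
from h import *
things('wrist'); go(.565,.135,.047,0.42)"
```

```text
thing zmax 0.028 mean [0.544 0.284 0.028] rect [array([543. , 284.2]), array([55.9, 36.9]), np.float64(4.8)]
thing zmax 0.1 mean [0.565 0.134 0.098] rect [array([565.2, 133.8]), array([25.7, 26.3]), np.float64(23.7)]
thing zmax 0.056 mean [ 0.576 -0.019  0.054] rect [array([568.3, -16.4]), array([45.7, 72.6]), np.float64(9.1)]
thing zmax 0.117 mean [0.453 0.055 0.106] rect [array([449.5,  53. ]), array([19.1, 44. ]), np.float64(28.9)]
thing zmax 0.059 mean [ 0.461 -0.063  0.049] rect [array([458.2, -62.7]), array([ 4.2, 18.4]), np.float64(73.2)]
thing zmax 0.168 mean [ 0.453 -0.073  0.162] rect [array([450.9, -72.5]), array([16.2, 23.4]), np.float64(66.1)]
at [0.5655 0.1333 0.2602] yaw 0.42 shift [ 2.000e-04 -1.800e-03  2.132e-01] dist 0.213 roll 0.0
```

carry_out --steps '[[[0,-0.001,0.06],0,-1],[[0,-0.001,0.12],0,-1],[[0,-0.001,0.17],0,-1],[[0,-0.001,0.2],0,-1],[[0,-0.001,0.212],0,-1],[[0,-0.001,0.212],0,-1],[[0,-0.001,0.212],0,1],[[0,-0.001,0.212],0,1],[[0,-0.001,0.212],0,1],[[0,-0.001,0.212],0,1]]'

```text
time: 29.25
tool_pos: [0.5656, 0.1357, 0.0484]
ee_rot: [3.141, -0.001, 0.422]
wrist_force: [-0.3, -0.0, -0.9]
width: 0.0571
finger_force: 0.0
```

carry_out --steps '[[[0,0,0],0,1],[[0,0,0],0,1],[[0,0,0],0,1],[[0,0,0],0,1],[[0,0,-0.02],0,1],[[0,0,-0.05],0,1],[[0,0,-0.09],0,1],[[0,0,-0.1],0,1],[[0,0,-0.1],0,1]]'

```text
time: 30.38
tool_pos: [0.5655, 0.1355, 0.1478]
ee_rot: [3.141, -0.0, 0.422]
wrist_force: [-0.0, 0.6, -0.8]
width: 0.0385
finger_force: 29.5
```

```bash
python3 -c "
from h import *
go(.390,.221,.15,0.42)"
```

```text
at [0.5655 0.1355 0.1478] yaw 0.422 shift [-0.1251 -0.1499 -0.0022] dist 0.195 roll 0.01
```

carry_out --steps '[[[-0.019,-0.022,0],0,1],[[-0.045,-0.054,0],0,1],[[-0.072,-0.086,0],0,1],[[-0.098,-0.118,0],0,1],[[-0.118,-0.142,0],0,1],[[-0.125,-0.15,0],0,1],[[-0.125,-0.15,0.02],0,1],[[-0.125,-0.15,0.05],0,1],[[-0.125,-0.15,0.075],0,1],[[-0.125,-0.15,0.085],0,1]]'

```text
time: 31.62
tool_pos: [0.3888, 0.2201, 0.0601]
ee_rot: [3.141, 0.005, 0.422]
wrist_force: [-0.2, 0.2, -0.9]
width: 0.0382
finger_force: 29.5
```

carry_out --steps '[[[0,0,0],0,1],[[0,0,0.008],0,1],[[0,0,0.012],0,1],[[0,0,0.0145],0,1],[[0,0,0.0145],0,1],[[0,0,0.0145],0,1]]'

```text
time: 32.38
tool_pos: [0.3901, 0.2213, 0.0487]
ee_rot: [3.141, -0.0, 0.422]
wrist_force: [-0.2, -0.8, -1.6]
width: 0.0387
finger_force: 29.5
```

carry_out --steps '[[[0,0,0],0,-1],[[0,0,0],0,-1],[[0,0,0],0,-1],[[0,0,0],0,-1],[[0,0,-0.05],0,-1],[[0,0,-0.1],0,-1],[[0,0,-0.16],0,-1],[[0,0,-0.2],0,-1],[[0,0,-0.2],0,-1]]'

```text
time: 33.5
tool_pos: [0.3917, 0.222, 0.2528]
ee_rot: [3.141, -0.009, 0.422]
wrist_force: [1.4, 0.8, -0.2]
width: 0.0945
finger_force: 0.0
```

```bash
python3 -c "
from h import *
things('wrist'); go(.25,-.35,.30,0.42)"
```

```text
thing zmax 0.028 mean [0.543 0.284 0.027] rect [array([542.7, 284.5]), array([55.4, 36.6]), np.float64(4.9)]
thing zmax 0.056 mean [ 0.561 -0.011  0.053] rect [array([560.5,  -9.8]), array([56.6, 58.9]), np.float64(24.2)]
thing zmax 0.1 mean [0.391 0.219 0.098] rect [array([390.3, 218.6]), array([25.4, 26.6]), np.float64(15.0)]
thing zmax 0.118 mean [0.437 0.047 0.117] rect [array([437.5,  47.1]), array([42.1, 42.7]), np.float64(25.1)]
thing zmax 0.107 mean [ 0.452 -0.073  0.086] rect [array([454. , -77.7]), array([44.7, 24.3]), np.float64(0.7)]
at [0.3906 0.2215 0.2499] yaw 0.422 shift [-0.3625  0.4636 -0.0501] dist 0.591 roll 0.01
```

carry_out --steps '[[[0,0,-0.05],0,-1],[[-0.16,0.3,-0.05],0,-1],[[-0.16,0.3,-0.05],0,-1],[[-0.16,0.3,-0.05],0,-1],[[-0.16,0.3,-0.05],0,-1],[[-0.16,0.3,-0.05],0,-1],[[-0.16,0.3,-0.05],0,-1],[[-0.3,0.46,-0.05],0,-1],[[-0.3,0.46,-0.05],0,-1],[[-0.3,0.46,-0.05],0,-1]]'

```text
time: 34.8
tool_pos: [0.3108, -0.2985, 0.296]
ee_rot: [-3.138, 0.001, 0.422]
wrist_force: [1.5, -0.2, 0.0]
width: 0.0941
finger_force: 0.0
```

Run:
```python
from h import *
things('top'); things('scene'); s=np.load('pics/top.npz')
cv2.imwrite('pics/t9.png',cv2.resize(cv2.cvtColor(s['image'],cv2.COLOR_RGB2BGR)[110:290,90:420],(800,436)))
```

```text
thing zmax 0.057 mean [ 0.563 -0.016  0.054] rect [array([564.7, -12.3]), array([57. , 67.6]), np.float64(78.8)]
thing zmax 0.028 mean [0.544 0.284 0.027] rect [array([541.2, 283.8]), array([55.1, 36.8]), np.float64(6.1)]
thing zmax 0.178 mean [ 0.452 -0.089  0.165] rect [array([451.9, -90.7]), array([42.7, 42.4]), np.float64(53.7)]
thing zmax 0.118 mean [0.435 0.047 0.117] rect [array([435.1,  45.6]), array([39.7, 40.1]), np.float64(9.0)]
thing zmax 0.099 mean [0.389 0.218 0.097] rect [array([388.8, 218. ]), array([24.7, 25.4]), np.float64(27.3)]
thing zmax 0.169 mean [ 0.444 -0.077  0.147] rect [array([449.8, -82.5]), array([44.7, 41.5]), np.float64(2.3)]
thing zmax 0.117 mean [0.429 0.058 0.099] rect [array([434.7,  52.4]), array([45. , 46.8]), np.float64(54.3)]
thing zmax 0.029 mean [0.541 0.289 0.028] rect [array([541.1, 288.2]), array([57.2, 37.3]), np.float64(4.2)]
thing zmax 0.099 mean [0.383 0.227 0.087] rect [array([386.2, 225.6]), array([33.6, 26.6]), np.float64(40.9)]
```

View pics/t9.png

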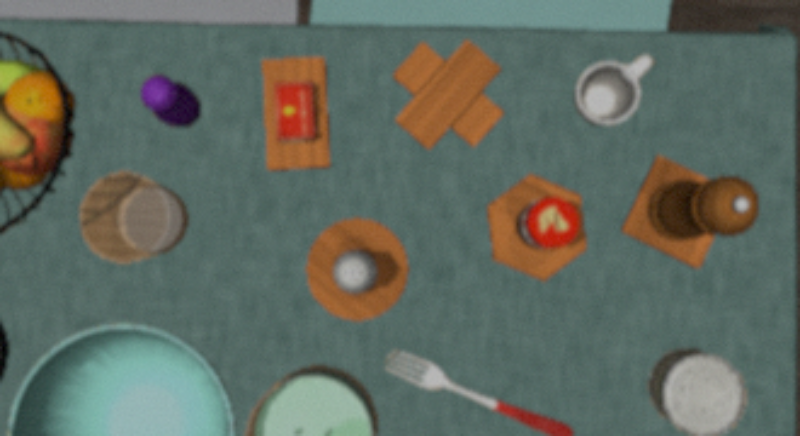

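All four stand on their own coasters: salt on round (355,270), jar on hexagon (550,222), mill on square (foot 680,208), box on oblong (297,112). The glass (125,217) hasn't moved.

```bash
python3 -c "
from h import *
print(robot.close_job())"
```

```text
the job is handed in; nothing more can be done
None
```

I handed the job in at about 35 s: the salt shaker, spice jar, pepper mill and match box each stand upright on their own coaster, measured within about 4 mm of centre. The drinking glass was not moved, and the hand-in gave no verdict.

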